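# Return ski wax through the drop-box flap

## Robot

A 6-joint arm with a two-finger parallel gripper is mounted at the origin on the work surface. World frame = base frame: x ahead of the robot, y to its left, z up, the work surface at z = 0. Lengths are in m, angles in degrees, forces in N, time in s.
With the tool pointing down it reaches from about 0.25 to 0.725 m from the base axis. Payload 9.7 kg.
Tool frame: the origin (TCP) lies midway between the tips of the shut fingers; the grasp point (between the pads) lies bot.hold_point_z behind it (bot.hold_point_z is the distance from the TCP to the grasp point, in m); z points along the fingers, y is the line along which they close (so a half turn about z gives the same grasp; the last joint's range is limited). The gripper opens to 85 mm and grips with 20 to 120 N. Pads are 22 mm wide; open, the fingers measure 114 mm over their backs; the gripper's body (76 mm by 85 mm) begins 54 mm behind the grasp point. The pads swing forward as they close: fully open they stand 13 mm farther back than shut.
Start: joints at [66.807, 4.979, 10.078, 95.1, 0, 90], TCP at [0.217, 0.506, 0.231] pointing down, gripper open.
Joint ranges: [-179.16, 179.16], [-48.56, 103.87], [-65.8, 70.77], [-126.05, 130.52], [-82.76, 87.17], [-180, 180]. Speed limits (degrees/s): [127.2, 127.2, 147.25, 180, 180, 180].

## Interface

Orientations are given as [roll, pitch, yaw] about the fixed x, y, z axes, in that order (R = Rz(yaw) Ry(pitch) Rx(roll)).
In Python, from workcell import bot, camera, camera_model, ticket gives the robot as it stands.
- The arm moves only by the tool send_rows, never from a script. Its argument "targets" is text: rows parted by semicolons, each of 5 numbers parted by spaces: the shift along the tool's x, y, z in mm, then the turn about the tool's z in degrees, then the closure in counts, from 0 (fully open) to 255 (shut). A call has 1 to 20 rows; each row is the pose to reach, as a shift and turn from the pose commanded when the call began, along the tool's axes at that moment; what a row does not reach only later rows make up. A row lasts 1/8 s, in which the tool goes at most 62.5 mm and 10.7 degrees, less where a joint would pass 70% of its speed; a pose out of reach is approached as far as the arm can. A call with a gripper value outside its range is refused whole. The fingers move at their own pace and stop on an object; "newtons" is the grip in N (left out, the last holds). Time passes only in rows, so rows that repeat a pose let the fingers close. It gives the time, the measured TCP pose, the force, the opening and the grip force at its end, in the units of the state.
- bot.get_obs(): the state, without advancing time (a new reading comes with each control period).
- camera(name): name is "scene" or "top" or "wrist"; returns the picture (420x560x3 uint8, blue, green, red); there is no depth.
- camera_model(name): a dict with "K" (3x3 intrinsics, pixels), "pose" (4x4, takes a point from camera to world coordinates); the wrist camera has in their place "T_tool_cam" (4x4, takes a point from camera to tool coordinates, whose origin is the TCP and whose axes are the flange's). Camera axes: x right, y down, z forward; pixel columns grow to the right and rows downward; lengths in m; the calibration is good to about 2 mm. A picture is of the moment at which its call begins: read the wrist's pose just before it. camera_model takes no time and is no camera call.
- ticket.job_done(): hands the job in; it is judged then, once.
The state is a dict: "time": time; "q": joint angles; "qd": joint speeds; "joint_efforts": joint torques, N m; "ee_pos": TCP position; "tcp_rot": TCP orientation; "wrist_force": force on the tool from outside, world axes, zero at the start; "torque": the same for the moment, N m; "opening": finger opening in m; "grasp_force": force on a finger pad.
Only numpy, scipy, OpenCV 4.12 (cv2) and the standard library are available. Lean on these libraries where they do the work, as an engineer would, in place of code of your own. Each camera call takes 0.05 s, during which the arm holds its last target. There are 200 camera calls.

## Task

Check the wax back in: pick up the scanner wand, aim its nose squarely at the middle of the barcode label on the drop box from a few centimetres (2 to 10 cm) away and hold it still for a good second, then push the wand down past the sprung jaw into its fork clip. After that, push every wax bar there is in the rack and on the shelf through the flap so that it drops into the box and the flap swings shut behind it; leave everything else where it is.

Things in the scene. Friction and masses are not known exactly. Their poses are not given: they have to be found in the camera images.
- dropbox: fixed aluminium drop box, 300 (x, front to back) x 230 (y) x 271 mm high, walls 5 mm, closed except for the flap; origin at the centre of its underside, z up; its front face, at x = -150 mm, looks along -x, upright up to 215 mm and from there leaning back at 45 degrees to the flat top, which starts 50 mm farther back; +x is the way in
- mouth (a point): middle of the lower lip of the flap opening, at the front edge of the box, 215 mm above the shelf; axes as the box. The opening, 84 mm wide (y), lies in the leaning part of the front: its upper edge is 50 mm higher and 50 mm farther in, so upright fingers can push 20 to 30 mm past the lip. Behind the lip nothing but smooth slopes far below: a bar whose middle is past the lip tips in and falls
- sill (a point): middle of the top of the steel sill plate, level with the mouth and 40 mm in front of it (-x); axes as the box. The plate is flat, 80 (x) x 118 (y) x 4 mm, from the front face outwards, with a rim 8 mm high and 3 mm thick along its two sides only; a bar can lie on it half-way into the flap
- flap (a joint): swing flap filling the opening, a smooth grey plate 78 x 64 x 4 mm leaning back at 45 degrees, hinged along its upper edge (50 mm in and 48 mm up from the lip); 0 = shut, grows to 2.2 rad as it swings inwards (0.8 hanging plumb, about 2 to let a bar under it); a spring shuts it (0.04 N m at shut, 0.08 N m wide open, about 1 N at its edge); it rests on what is half-way in
- label (a point): middle of the white barcode label (56 wide x 44 mm high) on the box's front face beside and lower than the flap, 120 mm above the shelf, 107 mm from the middle of the flap along box y; axes as the box, so the wand's nose must point along +x
- wand_centre (a point): scanner wand lying on the shelf, 170 mm long, 0.11 kg: a square grey grip in the middle, 56 mm long and 26 x 26 mm, with white round ends 22 mm in diameter (from 28 mm to 85 mm behind and to 73 mm ahead of the centre); this point is its centre, on the rod's axis, 13 mm above the shelf as it lies; x along the rod towards the black nose
- wand_tip (a point): tip of the wand's tapered black nose, 85 mm ahead of its centre along x; axes as the wand; it reads straight ahead along x
- seat (a point): where the wand's centre lies when home in the fork clip, 50 mm above the shelf; y along the seated rod (nose either way), z up. Fixed base 80 (x) x 130 (y) x 8 mm; two forks, 12 mm wide, at y = -50 and +50 mm take the round ends and leave the square grip free between them, where opened fingers have room down to 28 mm above the shelf
- fork (a point): middle of one fork, at y = +50 mm from the seat, 50 mm above the shelf; axes as the seat. Each fork: seat block, top 39 mm above the shelf; fixed prong on -x, inner face 12.5 mm from the middle, flared outwards at its top, 75 mm high; sprung jaw arm on +x
- jaw (a joint): sprung jaw of the clip: two joined smooth steel arms, hinged 20 mm above the shelf on the +x side; 0 = closed, grows to 0.5 rad as it is pushed outwards (+x). Its round noses, 10 mm in diameter, overhang the rod 62 mm above the shelf and 11.5 mm to +x; pushing the wand straight down takes about 5 to 10 N and opens it about 0.12 rad, then it snaps back over the rod
- bar1_centre (a point): wax bar, a white plastic-cased block 90 x 40 x 28 mm, 0.09 kg; this point is its centre; x along its length, y its 40 mm width, z its 28 mm thickness. It lies flat in slot 1 of the wooden rack on a 6 mm base (centre 20 mm above the shelf); low pegs 8 mm high stand between the slots at their ends, 85 mm from slot to slot; may be absent
- bar2_centre (a point): wax bar, a white plastic-cased block 90 x 40 x 28 mm, 0.09 kg; this point is its centre; x along its length, y its 40 mm width, z its 28 mm thickness. It lies flat in slot 2 of the wooden rack on a 6 mm base (centre 20 mm above the shelf); low pegs 8 mm high stand between the slots at their ends, 85 mm from slot to slot; may be absent
- bar3_centre (a point): wax bar, a white plastic-cased block 90 x 40 x 28 mm, 0.09 kg; this point is its centre; x along its length, y its 40 mm width, z its 28 mm thickness. It lies flat in slot 3 of the wooden rack on a 6 mm base (centre 20 mm above the shelf); low pegs 8 mm high stand between the slots at their ends, 85 mm from slot to slot; may be absent
- bar4_centre (a point): wax bar, a white plastic-cased block 90 x 40 x 28 mm, 0.09 kg; this point is its centre; x along its length, y its 40 mm width, z its 28 mm thickness. It lies flat on the bare shelf (centre 14 mm up); may be absent
- carabiner: silver carabiner lying flat, 95 x 60 x 10 mm; origin at the underside; not part of the job, leave alone
- brush: birch boot brush, 200 x 42 x 38 mm; origin at the underside; not part of the job, leave alone
- scraper: yellow plastic ice scraper lying flat, 200 x 95 x 14 mm; origin at the underside; not part of the job, leave alone
- lunchbox: closed stainless steel lunch box, 120 x 175 x 61 mm; origin at the underside; not part of the job, leave alone
- corkblock: waxing cork block, 60 x 90 x 35 mm; origin at the underside; not part of the job, leave alone
Mind the look-alikes: they are no part of the job. Leave any blue or green look-alike of the part that bears bar3_centre alone.

How it is judged:
By the outcome, as a careful person would: the job done as asked, in the order asked, and still so for the second after the job is handed in, with the robot touching nothing.
Of bar1, bar2, bar3, bar4 only 2 to 4 are there at a start; the rules pass over those that are not, and their reading is None.
At some moment in a run one of bar1, bar2, bar3, bar4 may be knocked a few centimetres aside while the robot is not near it.
It also fails if it takes over 210 s, if anything falls off the work surface, if the arm or the gripper's body presses on something with over 40 N, if the wrist force passes 120 N, or if a joint passes its speed limit or range.

## Working session

There is one attempt and no reset: what is moved stays moved. The work goes in short steps, Python scripts to look and compute and a tool call to move; the robot and the scene stay as the last step left them, time stands still between calls to the robot, and variables do not carry over. Pictures are saved under pics/ and viewed, at most 14 in all, crops included, and the job is handed in when it is done.

Besides the shell and the picture viewer there is one more tool, called as name(argument=value, ...), one argument or row to a line, values as JSON. send_rows: Moves the arm, as the interface text tells. Its arguments: {"type":"object","properties":{"targets":{"type":"string"},"newtons":{"type":"number"}},"required":["targets"]}

```bash
ls; mkdir -p pics; python3 - <<'E'
from workcell import bot,camera,camera_model
import cv2,numpy as np
print(bot.get_obs(), bot.hold_point_z)
for n in("top","scene"):
    cv2.imwrite(f"pics/{n}0.png",camera(n)); m=camera_model(n); print(n,np.round(m["K"],1).tolist(),np.round(m["pose"],3).tolist())
print(camera_model("wrist"))
E
```

```text
pics
{'time': 0.0, 'q': array([ 6.68061295e+01,  5.01172514e+00,  1.00327864e+01,  9.50989381e+01,
       -3.95248175e-04,  9.00012521e+01]), 'qd': array([-0.01015592,  0.0026706 , -0.00953448,  0.18496257,  0.00530319,
       -0.06078758]), 'joint_efforts': array([ 2.38837119e-04, -5.20383918e+01,  4.64801002e+01,  1.64500420e-02,
       -7.55460292e-05, -9.87996202e-06]), 'ee_pos': array([0.21652357, 0.50533164, 0.23056213]), 'tcp_rot': array([-1.79922123e+02,  3.96949729e-04,  1.56804878e+02]), 'wrist_force': array([ 0.47291725, -0.57880006,  0.55316914]), 'torque': array([-0.01367612,  0.0123912 ,  0.00331254]), 'grasp_force': 0.0, 'opening': 0.08557785627245465} 0.0187
top [[393.3, 0.0, 276.9], [0.0, 393.3, 209.0], [0.0, 0.0, 1.0]] [[-0.018, -0.982, 0.189, 0.358], [-1.0, 0.019, 0.001, -0.029], [-0.005, -0.189, -0.982, 1.084], [0.0, 0.0, 0.0, 1.0]]
scene [[522.4, 0.0, 280.5], [0.0, 522.4, 210.1], [0.0, 0.0, 1.0]] [[-0.391, 0.712, -0.584, 1.488], [0.92, 0.29, -0.262, 0.403], [-0.017, -0.64, -0.768, 1.459], [0.0, 0.0, 0.0, 1.0]]
{'K': array([[310.74304387,   0.        , 281.21041036],
       [  0.        , 310.74304387, 207.45796675],
       [  0.        ,   0.        ,   1.        ]]), 'T_tool_cam': array([[ 8.51433170e-04, -9.66297798e-01, -2.57425408e-01,
         6.36251249e-02],
       [ 9.99999552e-01,  9.29034455e-04, -1.79823584e-04,
        -6.49208324e-04],
       [ 4.12920207e-04, -2.57425140e-01,  9.66298156e-01,
        -1.44105856e-01],
       [ 0.00000000e+00,  0.00000000e+00,  0.00000000e+00,
         1.00000000e+00]])}
```

View pics/top0.png

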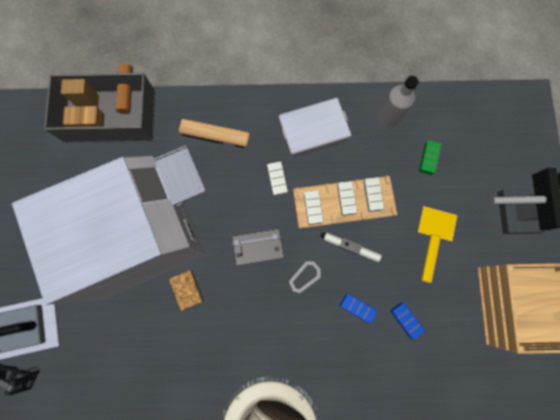

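View pics/scene0.png

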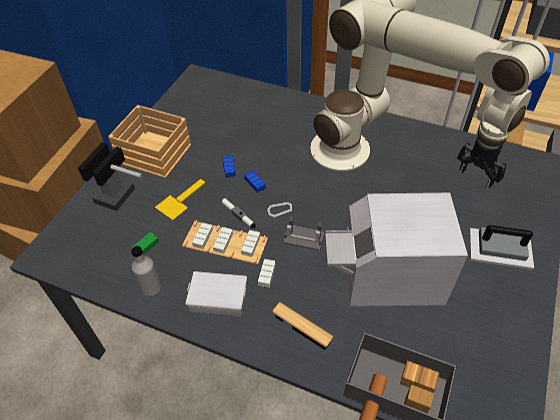

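The top view shows four white bars: (313,207), (347,198) and (374,194) in the rack, and (277,178) on the shelf. The look-alikes are blue at (358,308) and (408,321) and green at (430,157). The wand is at (351,247), the clip at (258,248), and the box at (100,225) with its sill at (180,175).

```bash
cat > h.py <<'E'
import numpy as np,cv2
from workcell import bot,camera,camera_model
from scipy.spatial.transform import Rotation as R
def tool():
    o=bot.get_obs();T=np.eye(4);T[:3,:3]=R.from_euler('xyz',o['tcp_rot'],degrees=True).as_matrix();T[:3,3]=o['ee_pos'];return T
def model(n,T=None):
    m=camera_model(n);return m['K'],(m['pose'] if n!='wrist' else T@m['T_tool_cam'])
def cast(K,P,uv,z):
    uv=np.atleast_2d(np.array(uv,float));d=np.c_[(uv-K[:2,2])/K[0,0],np.ones(len(uv))]@P[:3,:3].T
    return P[:3,3]+d*((z-P[2,3])/d[:,2])[:,None]
def proj(K,P,X):
    c=(np.atleast_2d(X)-P[:3,3])@P[:3,:3];return c[:,:2]/c[:,2:]*K[0,0]+K[:2,2]
def rel(p,T):  # shift of a world point in tool axes, mm
    return np.round((np.array(p)-T[:3,3])@T[:3,:3]*1000,1)
E
python3 - <<'E'
from h import *
im=cv2.imread('pics/top0.png');K,P=model('top')
def pr(n,uv,z): print(n,np.round(cast(K,P,uv,z),3).tolist())
pr('bars',[(313,207),(347,198),(374,194)],.034)
pr('bar4',(277,178),.028);pr('wand',[(351,247),(323,235),(381,259)],.026)
pr('clip',(258,248),.03);pr('sill corners',[(157,157),(184,149),(203,188),(172,203)],.215)
pr('boxtop',[(15,204),(125,160),(158,243),(48,300)],.271)
pr('front top edge of upright',[(158,150),(197,247)],.215)
a=im[130:310,130:410];cv2.imwrite('pics/c1.png',cv2.resize(a,None,fx=2.8,fy=2.8,interpolation=cv2.INTER_CUBIC))
s=cv2.imread('pics/scene0.png')[180:310,180:400];cv2.imwrite('pics/c2.png',cv2.resize(s,None,fx=3.5,fy=3.5,interpolation=cv2.INTER_CUBIC))
E
```

```text
bars [[0.564, -0.126, 0.034], [0.588, -0.219, 0.034], [0.598, -0.294, 0.034]]
bar4 [[0.65, -0.029, 0.028]]
wand [[0.455, -0.225, 0.026], [0.488, -0.151, 0.026], [0.421, -0.303, 0.026]]
clip [[0.456, 0.025, 0.03]]
sill corners [[0.654, 0.247, 0.215], [0.672, 0.185, 0.215], [0.578, 0.14, 0.215], [0.544, 0.209, 0.215]]
boxtop [[0.536, 0.527, 0.271], [0.629, 0.299, 0.271], [0.448, 0.22, 0.271], [0.337, 0.438, 0.271]]
front top edge of upright [[0.671, 0.246, 0.215], [0.444, 0.151, 0.215]]
```

View pics/c1.png

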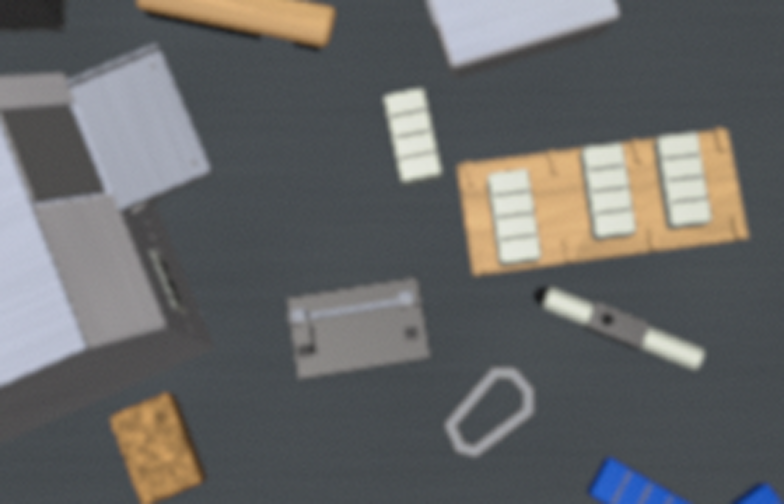

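The first crop shows the wand's black nose at crop (541,295), which is image (323,235). The clip's bright jaw bar is on the far side and the barcode is at crop (165,280). Every bar I chose is white with notches, and the look-alikes are blue or green. Next I'll lift the arm and go over the wand.

send_rows(
  targets="0 0 -60 0 0; 0 0 -120 0 0; -30 -30 -130 5 0; -65 -75 -130 15 0; -100 -115 -130 25 0; -140 -160 -130 35 0; -180 -205 -130 45 0; -220 -250 -130 55 0; -260 -295 -130 65 0; -300 -340 -130 75 0; -340 -385 -120 85 0; -380 -430 -110 91 0; -420 -475 -90 91 0; -460 -520 -60 91 0; -485 -550 -40 91 0; -507 -578 -20 91 0; -507 -578 -20 91 0; -507 -578 -20 91 0; -507 -578 -20 91 0",
  newtons=60,
)

```text
time: 2.48
ee_pos: [0.4551, -0.2247, 0.2523]
tcp_rot: [179.9, -0.0, 65.9]
wrist_force: [-0.6, -0.1, 0.2]
opening: 0.0851
grasp_force: 0.0
```

```bash
python3 - <<'E'
from h import *
o=bot.get_obs();print(o['time'],o['ee_pos'],o['tcp_rot'],o['q'])
np.save('T1.npy',tool());cv2.imwrite('pics/w1.png',camera('wrist'))
E
```

```text
2.475 [ 0.45513393 -0.22468623  0.25225962] [ 1.79920886e+02 -2.29795967e-03  6.58647240e+01] [-2.62771474e+01 -4.19730592e-01  6.85128310e+00  9.71920408e+01
  5.25315976e-03  8.78581338e+01]
```

View pics/w1.png

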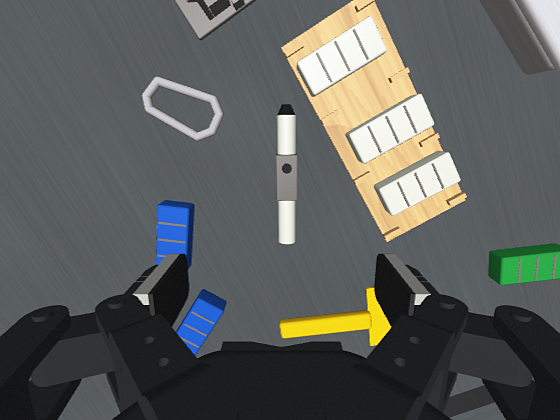

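The wrist view shows the wand upright at column 287: nose tip (287,104), grip (287,177), tail (287,243). The rack is to its right.

```bash
python3 - <<'E'
from h import *
T=np.load('T1.npy');im=cv2.imread('pics/w1.png');K,P=model('wrist',T)
hsv=cv2.cvtColor(im,cv2.COLOR_BGR2HSV);m=((hsv[...,2]>170)&(hsv[...,1]<60)).astype(np.uint8);m[:, :270]=0;m[:,305:]=0;m[:90]=0;m[250:]=0
n,l,s,c=cv2.connectedComponentsWithStats(m)
for i in range(1,n):
    if s[i,4]>100: print(s[i],c[i])
ys,xs=np.nonzero(m);X=cast(K,P,np.c_[xs,ys],.013+.008)
ctr=X.mean(0);u=np.linalg.svd(X[:,:2]-ctr[:2],full_matrices=0)[2][0];print('yaw',np.degrees(np.arctan2(u[1],u[0])))
q=cast(K,P,[(286.5,104),(287,243),(287,155),(287,201)],.018);print(q,rel(q,T))
E
```

```text
[278 115  17  40 672] [285.98660714 134.26785714]
[279 201  16  43 678] [286.47787611 221.73303835]
yaw -113.55097209785187
[[ 0.49788834 -0.14820015  0.018     ]
 [ 0.42906665 -0.30559311  0.018     ]
 [ 0.47481443 -0.20192228  0.018     ]
 [ 0.45175989 -0.25416707  0.018     ]] [[ 87.3   7.4 234.3]
 [-84.5   9.  234.3]
 [ 28.8   8.3 234.3]
 [-28.3   8.7 234.3]]
```

send_rows(
  targets="0 8 50 -0.6 0; 0 8 110 -0.6 0; 0 8 165 -0.6 0; 0 8 205 -0.6 60; 0 8 230 -0.6 100; 0 8 246 -0.6 110; 0 8 246 -0.6 110; 0 8 246 -0.6 255; 0 8 246 -0.6 255; 0 8 246 -0.6 255; 0 8 246 -0.6 255; 0 8 246 -0.6 255; 0 8 246 -0.6 255",
  newtons=60,
)

```text
time: 4.15
ee_pos: [0.4633, -0.2291, 0.0069]
tcp_rot: [179.8, -0.0, 66.4]
wrist_force: [0.0, 0.3, 6.5]
opening: 0.0245
grasp_force: 60.0
```

send_rows(
  targets="0 0 -30 0 255; 0 0 -80 0 255; 0 0 -140 0 255; 20 -10 -200 -6 255; 50 -25 -250 -14 255; 80 -40 -290 -22 255; 110 -55 -293 -30 255; 140 -72 -293 -38 255; 165 -85 -293 -46 255; 178 -92 -293 -46 255; 178 -92 -293 -46 255; 178 -92 -293 -46 255; 178 -92 -293 -46 255",
)

```text
time: 5.78
ee_pos: [0.4493, -0.0295, 0.2982]
tcp_rot: [-180.0, 0.0, 112.3]
wrist_force: [-0.3, 0.6, -1.5]
opening: 0.0246
grasp_force: 59.3
```

```bash
python3 - <<'E'
from h import *
o=bot.get_obs();print(o['time'],o['ee_pos'],o['tcp_rot'],o['q'],o['opening'])
np.save('T2.npy',tool());cv2.imwrite('pics/w2.png',camera('wrist'))
E
```

```text
5.775 [ 0.44932747 -0.02948562  0.29820533] [-1.79988972e+02  3.11503384e-03  1.12295709e+02] [-3.74962553e+00 -6.50080148e+00  6.29507863e+00  1.02804421e+02
 -7.64104899e-03  6.39546661e+01] 0.02459562602439226
```

View pics/w2.png

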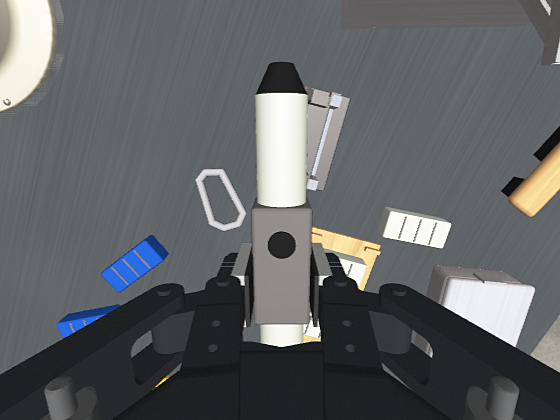

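The wrist view shows the held wand straight along the image, the clip at (320,140), and the foot of the box front at row 27 from column 342. The box is therefore square to the tool at a yaw of about 112°.

```bash
python3 - <<'E'
from h import *
T=np.load('T2.npy');K,P=model('wrist',T)
q=cast(K,P,[(342,27),(530,25)],0);print('foot',q)
im=cv2.imread('pics/top0.png');a=im[135:260,135:215]
cv2.imwrite('pics/c3.png',cv2.convertScaleAbs(cv2.resize(a,None,fx=4.7,fy=4.7,interpolation=cv2.INTER_CUBIC),alpha=1.6))
b=cv2.imread('pics/w2.png')[0:60,300:560];cv2.imwrite('pics/c4.png',cv2.resize(b,None,fx=3,fy=3))
p=np.vstack([cv2.imread('pics/c3.png')[:,:376],np.zeros((0,376,3),np.uint8)]);
E
```

```text
foot [[0.45144679 0.17006647 0.        ]
 [0.67180033 0.26305137 0.        ]]
```

View pics/c3.png

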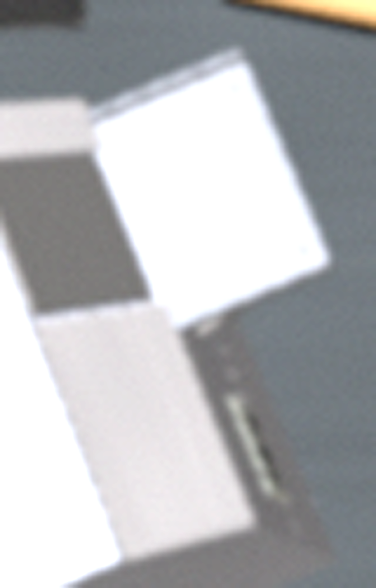

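```bash
python3 - <<'E'
from h import *
K,P=model('top');T=np.load('T2.npy')
f=np.array([.45144679,.17006647,0])
def g(n,uv,z): print(n,np.round(cast(K,P,uv,z),4).tolist())
g('label',[(184.4,219.7),(189.3,229.7),(194.1,239.7)],.12)
g('lip(a,b,boxcorner)',[(155.2,168),(166.9,198.8),(189.3,246)],.215)
g('sill out',[(186,148),(205.2,190.7)],.215);g('sill in',[(154.6,161),(172.9,204.8)],.215)
for yaw in(111,112,113):
    u=np.array([np.cos(np.radians(yaw)),np.sin(np.radians(yaw)),0]);v=np.array([-u[1],u[0],0])
    print(yaw)
    for uv,z in(((189.3,229.7),.12),((161,183.4),.215),((189.3,246),.215),((163.7,182.9),.215),((195.6,169.4),.215)):
        p=cast(K,P,uv,z)[0]-f;print('  x %.1f y %.1f'%(p@u*1e3,p@v*1e3+115-115))
E
```

```text
label [[0.5214, 0.203, 0.12], [0.4961, 0.1902, 0.12], [0.4711, 0.1777, 0.12]]
lip(a,b,boxcorner) [[0.6272, 0.2505, 0.215], [0.5541, 0.221, 0.215], [0.4462, 0.1677, 0.215]]
sill out [[0.6741, 0.1809, 0.215], [0.5713, 0.1345, 0.215]]
sill in [[0.644, 0.2526, 0.215], [0.54, 0.207, 0.215]]
111
  x 2.7 y -48.9
  x 11.6 y -153.2
  x -0.3 y 5.8
  x 5.5 y -152.0
  x -72.9 y -154.7
112
  x 1.9 y -49.0
  x 8.9 y -153.4
  x -0.2 y 5.8
  x 2.8 y -152.1
  x -75.6 y -153.4
113
  x 1.0 y -49.0
  x 6.2 y -153.6
  x -0.1 y 5.8
  x 0.2 y -152.1
  x -78.3 y -152.1
```

send_rows(
  targets="0 45 0 -0.9 255; 0 90 0 -0.9 255; 0 128 10 -0.9 255; 0 128 60 -0.9 255; 0 128 110 -0.9 255; 0 128 150 -0.9 255; 0 128 175 -0.9 255; 10 128 184 -0.9 255; 25 128 184 -0.9 255; 40 128 184 -0.9 255; 40 128 184 -0.9 255; 40 128 184 -0.9 255; 40 128 184 -0.9 255; 40 128 184 -0.9 255",
)

```text
time: 7.58
ee_pos: [0.5524, 0.0567, 0.1143]
tcp_rot: [-180.0, 0.0, 113.3]
wrist_force: [-0.5, -0.4, -0.5]
opening: 0.0248
grasp_force: 59.6
```

```bash
python3 - <<'E'
from h import *
o=bot.get_obs();print(o['time'],o['ee_pos'],o['tcp_rot'],o['q'],o['opening'])
a=camera('wrist')[::1];b=camera('top')[120:280,120:320]
cv2.imwrite('pics/c5.png',np.hstack([cv2.resize(a[0:260,150:430],(430,400)),cv2.resize(b,(370,296)).copy() if 0 else cv2.copyMakeBorder(cv2.resize(b,(370,296),interpolation=cv2.INTER_CUBIC),0,104,0,0,cv2.BORDER_CONSTANT)]))
E
```

```text
7.575 [0.55240587 0.05671653 0.11429236] [-1.79998179e+02  1.45266571e-03  1.13279194e+02] [ 5.86311339e+00  4.97604135e+00 -2.85499389e+00  8.21702672e+01
 -1.93102752e-03  7.25839192e+01] 0.02478901120727082
```

View pics/c5.png

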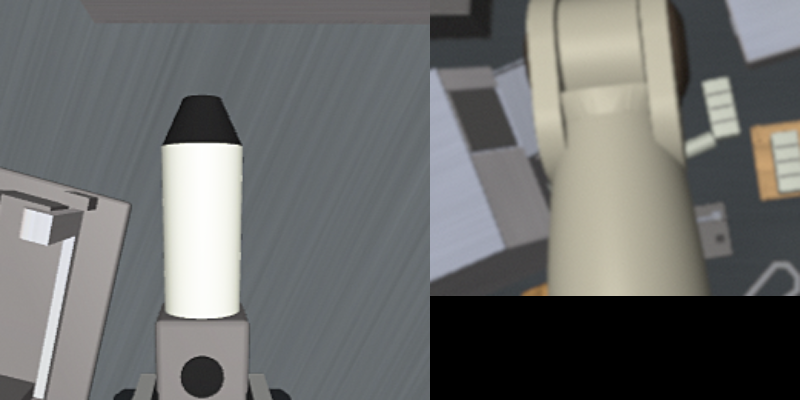

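The foot edge is level across the image, so the wand is square to the face and about 57 mm off. I'll shift 2 mm sideways and hold.

send_rows(
  targets="0 2 0 0 255; 0 2 0 0 255; 0 2 0 0 255; 0 2 0 0 255; 0 2 0 0 255; 0 2 0 0 255; 0 2 0 0 255; 0 2 0 0 255; 0 2 0 0 255; 0 2 0 0 255; 0 2 0 0 255; 0 2 0 0 255; 0 2 0 0 255; 0 2 0 0 255; 0 2 0 0 255; 0 2 0 0 255; 0 2 0 0 255; 0 2 0 0 255",
)

```text
time: 9.93
ee_pos: [0.5542, 0.0578, 0.1143]
tcp_rot: [-180.0, 0.0, 113.3]
wrist_force: [0.1, -0.2, -0.6]
opening: 0.0247
grasp_force: 59.6
```

send_rows(
  targets="-20 0 0 0 255; -45 0 -10 0 255; -48 -10 -60 5 255; -48 -25 -110 10 255; -48 -36 -136 15 255; -48 -36 -136 15 255; -48 -36 -136 15 255; -48 -36 -136 15 255",
)

```text
time: 10.92
ee_pos: [0.54, -0.0006, 0.2485]
tcp_rot: [-179.9, -0.0, 98.4]
wrist_force: [0.4, 1.0, -0.5]
opening: 0.025
grasp_force: 59.7
```

```bash
python3 - <<'E'
from h import *
o=bot.get_obs();print(o['time'],o['ee_pos'],o['tcp_rot'],o['q'],o['opening'])
np.save('T3.npy',tool());a=camera('wrist');cv2.imwrite('pics/w3.png',a)
cv2.imwrite('pics/c6.png',cv2.resize(a[60:260,110:310],(600,600),interpolation=cv2.INTER_CUBIC))
E
```

```text
10.925 [ 0.53995313 -0.00057403  0.24846832] [-1.79852701e+02 -1.99658983e-02  9.83656141e+01] [-5.99447343e-02  4.16054780e+00  1.11288169e+01  9.71169036e+01
 -1.83247654e-03  8.15744179e+01] 0.024979089668753576
```

View pics/c6.png

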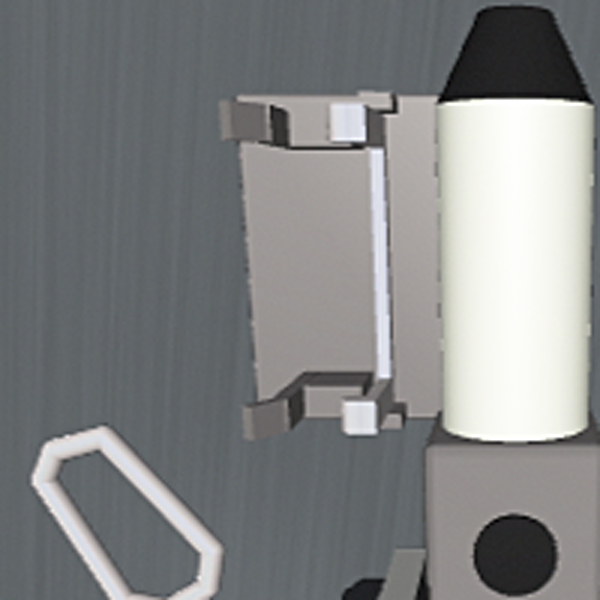

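The clip has prong tops at crop (240,120) and (265,420), and jaw noses at (349,123) and (362,417). The jaw is towards world +x.

```bash
python3 - <<'E'
from h import *
T=np.load('T3.npy');K,P=model('wrist',T)
c=lambda *a:[(110+x/3,60+y/3) for x,y in a]
n=cast(K,P,c((349,123),(362,417)),.067);print('noses',n,np.linalg.norm(n[0]-n[1]))
u=(n[0]-n[1])[:2];yaw=np.degrees(np.arctan2(u[1],u[0]));print('yaw y-axis',yaw)
v=u/np.linalg.norm(u);xax=np.array([v[1],-v[0]])
s=n.mean(0)[:2]-.0115*xax;print('seat',s)
for nm,pts,z in(('prong',((241,120),(265,421)),.075),('prongR',((262,120),(285,421)),.075),('base left',((243,145),(258,405)),.008),('base far/near right',((436,97),(430,418)),.008),('arm bar',((382,265),),.062)):
    for p in cast(K,P,c(*pts),z): d=p[:2]-s;print(nm,np.round([d@xax*1e3,d@v*1e3],1))
np.save('seat.npy',s)
t=np.radians(98.37);print('tool rel',rel([*s,.05],T))
E
```

```text
noses [[ 0.47363976  0.07695318  0.067     ]
 [ 0.48840055 -0.02205842  0.067     ]] 0.10010583188894726
yaw y-axis 98.47928365489682
seat [0.46964586 0.02575168]
prong [-22.   50.5]
prong [-21.2 -49.6]
prongR [-15.2  50.5]
prongR [-14.2 -49.6]
base left [-40.7  46. ]
base left [-42.3 -58.8]
base far/near right [35.7 63.7]
base far/near right [ 30.3 -64.5]
arm bar [20.   3.3]
tool rel [ 36.2 -65.2 198.6]
```

send_rows(
  targets="15 -30 0 0 255; 36 -66 0 0 255; 36 -66 40 0 255; 36 -66 90 0 255; 36 -66 130 0 255; 36 -66 150 0 255; 36 -66 160 0 255; 36 -66 170 0 255; 36 -66 178 0 255; 36 -66 186 0 255; 36 -66 192 0 255; 36 -66 198 0 255; 36 -66 202 0 255; 36 -66 205 0 255; 36 -66 205 0 255; 36 -66 205 0 255",
  newtons=80,
)

```text
time: 12.98
ee_pos: [0.4691, 0.0255, 0.0448]
tcp_rot: [-179.9, -0.0, 98.3]
wrist_force: [-3.9, -0.3, -7.0]
opening: 0.024
grasp_force: 83.0
```

send_rows(
  targets="0 0 1 0 150; 0 0 1 0 110; 0 0 1 0 100; 0 0 1 0 100; 0 0 -20 0 100; 0 0 -60 0 100; 0 0 -120 0 60; 0 0 -180 0 0; 0 0 -205 0 0; 0 0 -205 0 0; 0 0 -205 0 0; 0 0 -205 0 0",
)

```text
time: 14.48
ee_pos: [0.4691, 0.0256, 0.2489]
tcp_rot: [-179.9, -0.0, 98.3]
wrist_force: [0.8, -0.2, -0.6]
opening: 0.0852
grasp_force: 0.0
```

```bash
python3 - <<'E'
from h import *
o=bot.get_obs();print(o['time'],o['ee_pos'],o['tcp_rot'],o['opening'],o['wrist_force'])
np.save('T4.npy',tool());a=camera('wrist');cv2.imwrite('pics/w4.png',a)
E
```

```text
14.475 [0.46912429 0.02555485 0.24892307] [-1.79880569e+02 -9.45509075e-03  9.83068808e+01] 0.08523352424171479 [ 0.80825494 -0.16225577 -0.59038556]
```

View pics/w4.png

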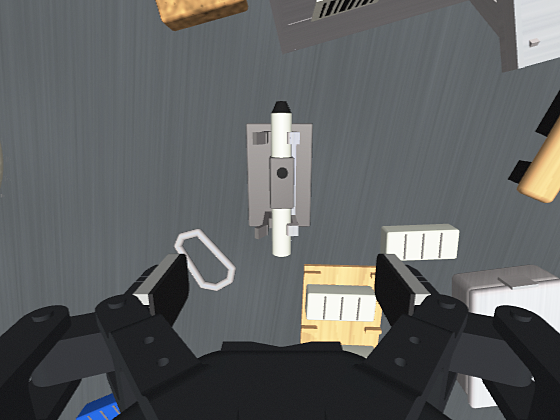

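The wand is seated: the noses overhang the rod at (293,138) and (293,230). Next I'll look over the bars.

send_rows(
  targets="-20 15 -20 -10 0; -45 35 -20 -20 0; -70 55 -20 -30 0; -95 75 -20 -40 0; -120 95 -20 -50 0; -145 115 -20 -60 0; -165 135 -10 -70 0; -185 150 0 -80 0; -202 164 0 -89 0; -202 164 0 -89 0; -202 164 0 -89 0; -202 164 0 -89 0; -202 164 0 -89 0",
)

```text
time: 16.15
ee_pos: [0.6608, -0.1502, 0.2509]
tcp_rot: [-180.0, 0.0, -172.7]
wrist_force: [0.5, 0.5, 0.3]
opening: 0.0849
grasp_force: 0.0
```

```bash
cat > bars.py <<'E'
from h import *
import sys
T=tool();a=camera('wrist');cv2.imwrite(sys.argv[1],a);K,P=model('wrist',T);o=bot.get_obs()
print(o['time'],np.round(o['ee_pos'],4),np.round(o['tcp_rot'],1),np.round(o['q'],0))
hsv=cv2.cvtColor(a,cv2.COLOR_BGR2HSV);m=((hsv[...,2]>150)&(hsv[...,1]<40)).astype(np.uint8)*255
m=cv2.morphologyEx(m,cv2.MORPH_CLOSE,np.ones((5,5)));m=cv2.morphologyEx(m,cv2.MORPH_OPEN,np.ones((3,3)))
for c in cv2.findContours(m,cv2.RETR_EXTERNAL,cv2.CHAIN_APPROX_NONE)[0]:
    if cv2.contourArea(c)<800: continue
    for z in(.034,.028):
        X=cast(K,P,c[:,0],z);r=cv2.minAreaRect((X[:,:2]*1000).astype(np.float32))
        b=cv2.boxPoints(r);e=max([b[1]-b[0],b[2]-b[1]],key=np.linalg.norm);y=np.degrees(np.arctan2(e[1],e[0]))
        ty=o['tcp_rot'][2];y=ty+((y-ty+90)%180-90)
        d=rel([r[0][0]/1e3,r[0][1]/1e3,z],T)
        print(z,'px',c[:,0].mean(0).round(),'ctr',np.round(r[0],1),'size',np.round(r[1],1),'yaw %.1f'%y,'rel',d,'toolturn %.1f'%(ty-y))
E
python3 bars.py pics/w5.png
```

```text
16.2 [ 0.6608 -0.1503  0.2508] [-180.     0.  -172.7] [-13.  25.  36. 101.   0. -20.]
0.034 px [279. 293.] ctr [ 811.3 -135.8] size [127.4 196.1] yaw -253.5 rel [-151.    -4.8  217. ] toolturn 80.8
0.028 px [279. 293.] ctr [ 814.8 -135.4] size [129.5 199.3] yaw -253.5 rel [-154.5   -4.8  223. ] toolturn 80.8
0.034 px [382. 187.] ctr [654.7 -32.6] size [87.4 38.3] yaw -169.6 rel [ -8.7 117.5 216.8] toolturn -3.1
0.028 px [382. 187.] ctr [655.7 -30.5] size [88.8 38.9] yaw -169.6 rel [ -9.9 119.4 222.9] toolturn -3.1
0.034 px [226. 113.] ctr [ 594.6 -222.3] size [89.  38.4] yaw -174.5 rel [ 75.  -63.1 216.8] toolturn 1.8
0.028 px [226. 113.] ctr [ 594.5 -223.4] size [90.5 39. ] yaw -174.5 rel [ 75.2 -64.1 222.8] toolturn 1.8
0.034 px [159. 113.] ctr [ 604.3 -295.8] size [89.  38.8] yaw -174.3 rel [  74.7 -137.2  216.9] toolturn 1.6
0.028 px [159. 113.] ctr [ 604.4 -298. ] size [90.5 39.4] yaw -174.3 rel [  74.9 -139.5  222.9] toolturn 1.6
0.034 px [313. 102.] ctr [ 570.5 -128.3] size [88.5 38.9] yaw -173.6 rel [ 86.9  33.2 216.8] toolturn 0.9
0.028 px [313. 102.] ctr [ 570.1 -127.8] size [90.  39.5] yaw -173.6 rel [ 87.3  33.7 222.8] toolturn 0.9
0.034 px [452.  26.] ctr [472.3   8.6] size [ 35.2 112.5] yaw -262.7 rel [167.  181.5 216.7] toolturn 90.0
0.028 px [452.  26.] ctr [470.2  11.4] size [ 35.8 114.4] yaw -262.7 rel [168.7 184.5 222.7] toolturn 90.0
0.034 px [543.  14.] ctr [454.8  93.5] size [27.5 37.8] yaw -262.7 rel [173.6 267.9 216.7] toolturn 90.0
0.028 px [543.  14.] ctr [452.4  97.7] size [27.9 38.4] yaw -262.7 rel [175.4 272.3 222.7] toolturn 90.0
```

View pics/w5.png

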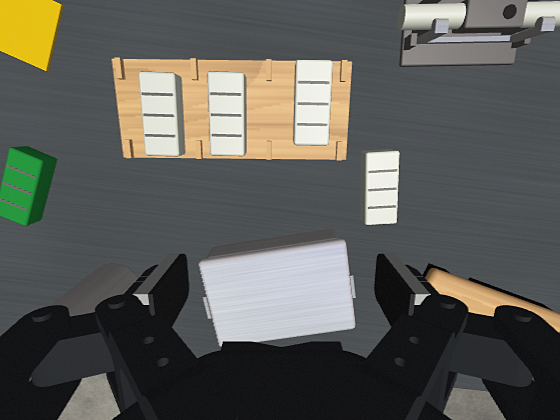

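The wrist view shows four bars: bar1 (313,102), bar2 (226,113), bar3 (159,113) and bar4 (382,187). The green look-alike is at (25,185). I'll grasp bar4 first, behind its middle.

send_rows(
  targets="-15 50 0 -3 20; -37 105 0 -3 40; -37 121 30 -3 50; -37 121 90 -3 60; -37 121 150 -3 75; -37 121 200 -3 75; -37 121 230 -3 75; -37 121 243 -3 75; -37 121 243 -3 75; -37 121 243 -3 255; -37 121 243 -3 255; -37 121 243 -3 255; -37 121 243 -3 255; -37 121 243 -3 255; -37 121 200 -3 255; -37 121 140 -3 255; -37 121 60 -3 255; -37 121 -20 -3 255; -37 121 -20 -3 255; -37 121 -20 -3 255",
  newtons=80,
)

```text
time: 18.7
ee_pos: [0.6832, -0.0259, 0.2745]
tcp_rot: [-179.9, 0.4, -169.7]
wrist_force: [0.2, 0.6, -1.7]
opening: 0.0383
grasp_force: 80.8
```

send_rows(
  targets="3 15 -10 10 255; 6 30 -10 20 255; 9 45 -10 30 255; 12 60 -10 40 255; 14 75 -10 50 255; 16 90 -10 60 255; 18 105 -10 70 255; 20 125 -10 77 255; 23 150 -5 77 255; 26 175 5 77 255; 27 193 15 77 255; 27 193 29 77 255; 27 193 29 77 255; 27 193 29 77 255; 27 193 29 77 255",
)

```text
time: 20.58
ee_pos: [0.6215, 0.1589, 0.2418]
tcp_rot: [180.0, 0.0, 113.3]
wrist_force: [-0.7, 0.0, -1.1]
opening: 0.0381
grasp_force: 80.6
```

```bash
python3 - <<'E'
from h import *
o=bot.get_obs();print(o['time'],o['ee_pos'],o['tcp_rot'],o['opening'],o['q'])
np.save('T6.npy',tool());a=camera('wrist');cv2.imwrite('pics/w6.png',a)
E
```

```text
20.575 [0.62149449 0.15893356 0.24180241] [1.79958497e+02 9.02739834e-03 1.13281208e+02] 0.03813385926581818 [ 1.43458097e+01  1.85285301e+01  2.70726490e+01  9.85017179e+01
 -2.47163164e-03  8.10645972e+01]
```

View pics/w6.png

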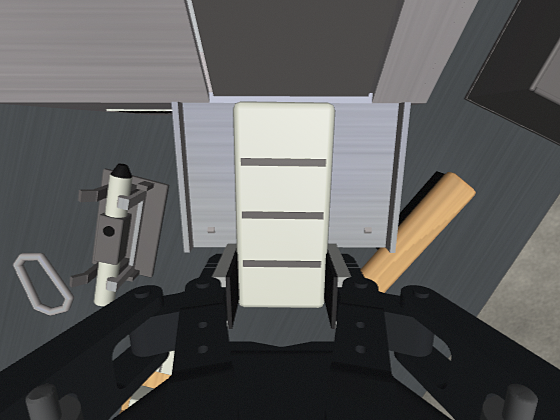

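The sill runs from columns 173 to 410 and the lip is at row 101, about 75 mm ahead. The bar's centre is about 5 mm left of the opening's. I'll shift, lower and push in.

send_rows(
  targets="0 5 5 0 255; 0 5 12 0 255; 0 5 16 0 255; 6 5 16 0 255; 14 5 16 0 255; 22 5 16 0 255; 30 5 16 0 255; 38 5 16 0 255; 46 5 16 0 255; 54 5 16 0 255; 62 5 16 0 255; 62 5 16 0 255; 62 5 16 0 255",
)

```text
time: 22.25
ee_pos: [0.6013, 0.218, 0.225]
tcp_rot: [-180.0, 0.0, 113.3]
wrist_force: [0.1, -2.4, -2.1]
opening: 0.0381
grasp_force: 80.6
```

send_rows(
  targets="0 0 0 0 115; 0 0 0 0 110; 0 0 0 0 110; 0 0 0 0 110; 0 0 0 0 110; -20 0 0 0 110; -45 0 -5 0 110; -65 0 -20 0 110; -65 0 -40 0 110; -65 0 -40 0 110; -65 0 -40 0 110",
)

```text
time: 23.62
ee_pos: [0.6271, 0.158, 0.2644]
tcp_rot: [-180.0, -0.0, 113.3]
wrist_force: [0.2, 0.7, 0.0]
opening: 0.0485
grasp_force: 0.0
```

```bash
python3 - <<'E'
from h import *
o=bot.get_obs();print(o['time'],o['ee_pos'],o['tcp_rot'],o['opening'],o['q'])
a=camera('wrist');cv2.imwrite('pics/w7.png',a);cv2.imwrite('pics/c7.png',a[0:300,100:500])
E
```

```text
23.625 [0.6271444  0.15802969 0.26441551] [-1.79961116e+02 -2.06135486e-03  1.13297123e+02] 0.0484798895063005 [ 1.41449530e+01  2.03573349e+01  3.19770562e+01  1.01658438e+02
 -4.14966030e-03  8.08478311e+01]
```

View pics/c7.png

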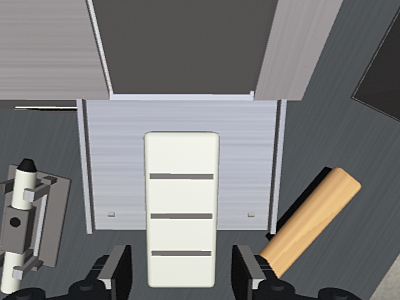

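The bar is still on the sill with its front at crop row 132, so the flap pushed it back. I'll push it from behind with shut fingers.

send_rows(
  targets="-25 0 -10 0 180; -54 0 -10 0 255; -54 0 0 0 255; -54 0 15 0 255; -54 0 30 0 255; -54 0 42 0 255; -54 0 42 0 255; -45 0 42 0 255; -35 0 42 0 255; -25 0 42 0 255; -15 0 42 0 255; -5 0 42 0 255; 5 0 42 0 255; 15 0 42 0 255; 25 0 42 0 255; 35 0 42 0 255",
)

```text
time: 25.68
ee_pos: [0.6131, 0.1907, 0.2234]
tcp_rot: [180.0, 0.0, 113.3]
wrist_force: [2.4, -3.7, 2.0]
opening: -0.0002
grasp_force: 2.4
```

send_rows(
  targets="10 0 0 0 255; 20 0 0 0 255; 30 0 0 0 255; 40 0 0 0 255; 50 0 0 0 255; 50 0 0 0 255; 50 0 0 0 255; 50 0 0 0 255; 30 0 0 0 255; 5 0 -5 0 255; -35 0 -30 0 255; -35 0 -40 0 255; -35 0 -40 0 255; -35 0 -40 0 255",
)

```text
time: 27.42
ee_pos: [0.6268, 0.1588, 0.2625]
tcp_rot: [-179.9, -0.0, 113.3]
wrist_force: [-0.5, -0.7, -0.0]
opening: 0.0001
grasp_force: 0.0
```

```bash
python3 - <<'E'
from h import *
o=bot.get_obs();print(o['time'],o['ee_pos'],o['tcp_rot'],o['opening'],o['q'])
a=camera('wrist');cv2.imwrite('pics/w8.png',a);cv2.imwrite('pics/c8.png',a[0:300,100:500])
E
```

```text
27.425 [0.62676812 0.15877064 0.26248908] [-1.79946941e+02 -1.49074748e-02  1.13339788e+02] 0.00010089994212267486 [1.42121635e+01 2.02606722e+01 3.16320368e+01 1.01426117e+02
 6.30166331e-03 8.08723658e+01]
```

View pics/c8.png

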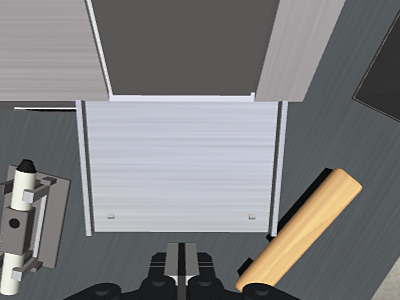

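The sill is clear and the opening looks shut, so bar4 is in. I'll go back to the view pose for the rack bars.

send_rows(
  targets="-40 0 -10 0 200; -80 -15 -10 -10 120; -120 -30 0 -20 60; -160 -45 0 -30 0; -200 -60 0 -40 0; -235 -72 5 -50 0; -260 -82 10 -60 0; -285 -92 12 -70 0; -297 -92 12 -74 0; -297 -92 12 -74 0; -297 -92 12 -74 0; -297 -92 12 -74 0",
)

```text
time: 28.98
ee_pos: [0.66, -0.1499, 0.2514]
tcp_rot: [180.0, 0.0, -172.7]
wrist_force: [0.4, 0.8, -0.1]
opening: 0.0854
grasp_force: 0.0
```

```bash
python3 bars.py pics/w9.png | grep -v "^0.028"
```

```text
29.025 [ 0.66   -0.15    0.2515] [ 180.     0.  -172.7] [-13.  25.  36. 102.   0. -20.]
0.034 px [ 99. 398.] ctr [1007.8 -370.8] size [79.  42.6] yaw -162.2 rel [-316.8 -263.4  217.4] toolturn -10.5
0.034 px [279. 293.] ctr [ 811.2 -135.7] size [127.6 196.5] yaw -253.5 rel [-151.8   -5.2  217.4] toolturn 80.8
0.034 px [226. 114.] ctr [ 594.4 -222.1] size [88.7 38.7] yaw -174.5 rel [ 74.2 -63.3 217.4] toolturn 1.8
0.034 px [159. 114.] ctr [ 604.3 -295.8] size [89.  38.8] yaw -174.3 rel [  73.9 -137.6  217.4] toolturn 1.6
0.034 px [312. 103.] ctr [ 570.6 -128.4] size [88.7 38.9] yaw -173.6 rel [ 86.   32.7 217.4] toolturn 0.9
0.034 px [451.  28.] ctr [473.9   9.1] size [ 37.3 112.2] yaw -262.6 rel [164.4 181.4 217.4] toolturn 90.0
```

send_rows(
  targets="30 15 10 1 50; 59 33 50 1 75; 59 33 110 1 75; 59 33 170 1 75; 59 33 215 1 75; 59 33 231 1 75; 59 33 237 1 75; 59 33 237 1 75; 59 33 237 1 255; 59 33 237 1 255; 59 33 237 1 255; 59 33 237 1 255; 59 33 237 1 255; 59 33 200 1 255; 59 33 140 1 255; 59 33 80 1 255; 59 33 20 1 255; 59 33 -20 1 255; 59 33 -20 1 255; 59 33 -20 1 255",
)

```text
time: 31.52
ee_pos: [0.5973, -0.1256, 0.2707]
tcp_rot: [180.0, -0.0, -173.7]
wrist_force: [-0.1, 0.2, -1.4]
opening: 0.0381
grasp_force: 80.5
```

send_rows(
  targets="-5 20 -8 8 255; -10 45 -8 17 255; -16 75 -8 26 255; -22 105 -8 35 255; -28 135 -8 45 255; -34 165 -8 55 255; -42 195 -8 65 255; -48 225 -8 73 255; -54 250 -5 73 255; -58 270 5 73 255; -60 282 15 73 255; -60 282 30 73 255; -60 282 40 73 255; -60 282 45 73 255; -60 282 45 73 255; -60 282 45 73 255; -60 282 45 73 255",
)

```text
time: 33.65
ee_pos: [0.6261, 0.1613, 0.2265]
tcp_rot: [180.0, 0.0, 113.3]
wrist_force: [0.0, -0.2, -0.2]
opening: 0.038
grasp_force: 80.5
```

send_rows(
  targets="0 0 1.5 0 255; 0 0 1.5 0 110; 0 0 1.5 0 110; 0 0 1.5 0 110; 0 0 1.5 0 110; 0 0 -20 0 110; 0 0 -42 0 110; -25 0 -42 0 180; -48 0 -42 0 255; -48 0 -25 0 255; -48 0 -10 0 255; -48 0 3 0 255; -48 0 3 0 255; -38 0 3 0 255; -28 0 3 0 255; -18 0 3 0 255; -8 0 3 0 255; 2 0 3 0 255; 12 0 3 0 255; 22 0 3 0 255",
)

```text
time: 36.15
ee_pos: [0.617, 0.1821, 0.2234]
tcp_rot: [180.0, 0.0, 113.3]
wrist_force: [1.2, -1.6, 2.7]
opening: 0.0
grasp_force: 1.1
```

send_rows(
  targets="10 0 0 0 255; 20 0 0 0 255; 30 0 0 0 255; 40 0 0 0 255; 50 0 0 0 255; 60 0 0 0 255; 60 0 0 0 255; 60 0 0 0 255; 40 0 0 0 255; 15 0 -5 0 255; -20 0 -35 0 255; -25 0 -40 0 255; -25 0 -40 0 255; -25 0 -40 0 255",
)

```text
time: 37.9
ee_pos: [0.6269, 0.1588, 0.2623]
tcp_rot: [-179.9, -0.0, 113.3]
wrist_force: [0.7, 0.3, -0.6]
opening: -0.0001
grasp_force: 0.0
```

```bash
cat > chk.py <<'E'
from h import *
import sys
T=tool();a=camera('wrist');cv2.imwrite(sys.argv[1],a);K,P=model('wrist',T);b=cv2.imread('pics/w8.png')
print(T[:3,3])
d=cv2.absdiff(a,b).max(2)[0:230,180:400];print('diff px vs cleared sill',(d>40).sum())
hsv=cv2.cvtColor(a,cv2.COLOR_BGR2HSV)[0:235,195:370];m=((hsv[...,2]>215)&(hsv[...,0]<50)&(hsv[...,0]>15)).sum();print('barlike px',m)
E
python3 chk.py pics/w10.png
```

```text
[0.62687165 0.1588422  0.26225348]
diff px vs cleared sill 233
barlike px 0
```

send_rows(
  targets="-40 0 -10 0 200; -80 -15 -10 -10 120; -120 -30 0 -20 60; -160 -45 0 -30 0; -200 -60 0 -40 0; -235 -72 5 -50 0; -260 -82 10 -60 0; -285 -92 12 -70 0; -297 -92 12 -74 0; -297 -92 12 -74 0; -297 -92 12 -74 0; -297 -92 12 -74 0",
)

```text
time: 39.45
ee_pos: [0.6601, -0.1497, 0.2514]
tcp_rot: [180.0, 0.0, -172.7]
wrist_force: [-0.6, -0.9, 0.8]
opening: 0.0854
grasp_force: 0.0
```

```bash
python3 bars.py pics/w11.png | grep -v "^0.028"
```

```text
39.5 [ 0.6601 -0.1498  0.2514] [ 180.     0.  -172.7] [-13.  25.  36. 102.   0. -20.]
0.034 px [ 98. 398.] ctr [1007.7 -371.8] size [79.  47.6] yaw -165.2 rel [-316.5 -264.6  217.4] toolturn -7.5
0.034 px [279. 293.] ctr [ 811.1 -135.7] size [127.7 196.4] yaw -253.5 rel [-151.5   -5.3  217.4] toolturn 80.8
0.034 px [159. 114.] ctr [ 604.3 -295.7] size [88.9 38.8] yaw -174.3 rel [  74.  -137.8  217.4] toolturn 1.6
0.034 px [226. 114.] ctr [ 594.5 -222.1] size [88.9 39. ] yaw -174.4 rel [ 74.3 -63.5 217.4] toolturn 1.8
0.034 px [451.  27.] ctr [472.2   8.7] size [ 35.3 113. ] yaw -262.6 rel [166.2 181.  217.4] toolturn 90.0
0.034 px [542.  15.] ctr [454.1  94. ] size [28.5 39.2] yaw -262.6 rel [173.3 267.9 217.4] toolturn 90.0
```

send_rows(
  targets="25 -30 10 2 50; 47 -64 50 2 85; 47 -64 110 2 85; 47 -64 170 2 85; 47 -64 215 2 85; 47 -64 231 2 85; 47 -64 237 2 85; 47 -64 237 2 85; 47 -64 237 2 255; 47 -64 237 2 255; 47 -64 237 2 255; 47 -64 237 2 255; 47 -64 237 2 255; 47 -64 200 2 255; 47 -64 140 2 255; 47 -64 80 2 255; 47 -64 20 2 255; 47 -64 -20 2 255; 47 -64 -20 2 255; 47 -64 -20 2 255",
)

```text
time: 42.0
ee_pos: [0.6217, -0.2201, 0.2705]
tcp_rot: [180.0, -0.0, -174.7]
wrist_force: [-0.2, 0.6, -1.0]
opening: 0.0381
grasp_force: 80.7
```

send_rows(
  targets="-3 25 -8 8 255; -6 60 -8 17 255; -10 95 -8 26 255; -14 135 -8 35 255; -18 175 -8 45 255; -22 215 -8 55 255; -26 255 -8 65 255; -30 295 -8 72 255; -34 330 -5 72 255; -38 360 5 72 255; -40 379 15 72 255; -40 379 30 72 255; -40 379 40 72 255; -40 379 44 72 255; -40 379 45 72 255; -40 379 45 72 255; -40 379 45 72 255",
)

```text
time: 44.12
ee_pos: [0.6267, 0.1609, 0.2268]
tcp_rot: [180.0, 0.0, 113.3]
wrist_force: [-0.1, -0.6, -1.3]
opening: 0.0383
grasp_force: 80.6
```

send_rows(
  targets="0 0 1.5 0 255; 0 0 1.5 0 110; 0 0 1.5 0 110; 0 0 1.5 0 110; 0 0 1.5 0 110; 0 0 -20 0 110; 0 0 -42 0 110; -25 0 -42 0 180; -48 0 -42 0 255; -48 0 -25 0 255; -48 0 -10 0 255; -48 0 3 0 255; -48 0 3 0 255; -38 0 3 0 255; -28 0 3 0 255; -18 0 3 0 255; -8 0 3 0 255; 2 0 3 0 255; 12 0 3 0 255; 22 0 3 0 255",
)

```text
time: 46.62
ee_pos: [0.6175, 0.1818, 0.2234]
tcp_rot: [180.0, 0.0, 113.3]
wrist_force: [-0.3, -1.9, 1.3]
opening: 0.0
grasp_force: 1.1
```

send_rows(
  targets="10 0 0 0 255; 20 0 0 0 255; 30 0 0 0 255; 40 0 0 0 255; 50 0 0 0 255; 60 0 0 0 255; 60 0 0 0 255; 60 0 0 0 255; 40 0 0 0 255; 15 0 -5 0 255; -20 0 -35 0 255; -25 0 -40 0 255; -25 0 -40 0 255; -25 0 -40 0 255",
)

```text
time: 48.38
ee_pos: [0.6274, 0.1586, 0.2623]
tcp_rot: [-179.9, -0.0, 113.3]
wrist_force: [0.2, -0.5, -0.6]
opening: 0.0
grasp_force: 0.0
```

```bash
python3 chk.py pics/w12.png
```

```text
[0.62738375 0.15856323 0.26226085]
diff px vs cleared sill 1758
barlike px 0
```

send_rows(
  targets="-40 0 -10 0 200; -80 -15 -10 -10 120; -120 -30 0 -20 60; -160 -45 0 -30 0; -200 -60 0 -40 0; -235 -72 5 -50 0; -260 -82 10 -60 0; -285 -92 12 -70 0; -297 -92 12 -74 0; -297 -92 12 -74 0; -297 -92 12 -74 0; -297 -92 12 -74 0",
)

```text
time: 49.92
ee_pos: [0.6607, -0.15, 0.2514]
tcp_rot: [180.0, 0.0, -172.7]
wrist_force: [1.4, 0.4, -0.2]
opening: 0.0856
grasp_force: 0.0
```

```bash
python3 bars.py pics/w13.png | grep -v "^0.028"
```

```text
49.975 [ 0.6607 -0.1501  0.2515] [-180.     0.  -172.7] [-13.  25.  36. 102.   0. -20.]
0.034 px [ 98. 399.] ctr [1009.2 -373.2] size [79.  48.2] yaw -162.4 rel [-317.2 -265.8  217.4] toolturn -10.2
0.034 px [279. 293.] ctr [ 811.1 -135.7] size [127.7 196.5] yaw -253.5 rel [-151.    -5.   217.4] toolturn 80.8
0.034 px [159. 113.] ctr [ 604.2 -295.7] size [89.  38.9] yaw -174.4 rel [  74.5 -137.4  217.4] toolturn 1.7
0.034 px [452.  27.] ctr [472.6   9. ] size [ 35.3 112.7] yaw -262.6 rel [166.2 181.6 217.4] toolturn 90.0
0.034 px [542.  14.] ctr [454.6  93.8] size [28.5 38.7] yaw -262.6 rel [173.3 268.  217.4] toolturn 90.0
```

```bash
python3 - <<'E'
import cv2,numpy as np
b=cv2.imread('pics/w8.png')
for f in('w10','w12'):
    a=cv2.imread(f'pics/{f}.png');d=(cv2.absdiff(a,b).max(2)>40).astype(np.uint8);d[235:]=0;d[:,:180]=0;d[:,400:]=0
    n,l,s,c=cv2.connectedComponentsWithStats(d);print(f,[s[i].tolist() for i in range(1,n) if s[i,4]>60])
    print(a[40:95:10,290].tolist(),b[40:95:10,290].tolist())
E
```

```text
w10 []
[[87, 88, 90], [86, 86, 89], [87, 89, 91], [87, 89, 91], [87, 87, 89], [86, 88, 90]] [[88, 89, 91], [87, 88, 90], [87, 89, 90], [86, 87, 90], [88, 87, 90], [85, 88, 89]]
w12 [[183, 0, 20, 67, 189], [190, 0, 190, 100, 517], [201, 67, 9, 32, 74], [180, 100, 12, 135, 174], [183, 100, 150, 132, 369], [355, 100, 45, 11, 71], [180, 157, 7, 78, 106]]
[[86, 87, 88], [85, 86, 88], [86, 87, 89], [87, 88, 91], [86, 88, 89], [86, 88, 90]] [[88, 89, 91], [87, 88, 90], [87, 89, 90], [86, 87, 90], [88, 87, 90], [85, 88, 89]]
```

send_rows(
  targets="25 -70 10 2 50; 47 -120 40 2 75; 47 -138 110 2 75; 47 -138 170 2 75; 47 -138 215 2 75; 47 -138 231 2 75; 47 -138 237 2 75; 47 -138 237 2 75; 47 -138 237 2 255; 47 -138 237 2 255; 47 -138 237 2 255; 47 -138 237 2 255; 47 -138 237 2 255; 47 -138 200 2 255; 47 -138 140 2 255; 47 -138 80 2 255; 47 -138 20 2 255; 47 -138 -20 2 255; 47 -138 -20 2 255; 47 -138 -20 2 255",
)

```text
time: 52.48
ee_pos: [0.6317, -0.2937, 0.2707]
tcp_rot: [180.0, -0.0, -174.7]
wrist_force: [0.2, 0.2, -1.2]
opening: 0.038
grasp_force: 80.5
```

send_rows(
  targets="-3 30 -8 8 255; -6 75 -8 17 255; -9 125 -8 26 255; -12 175 -8 35 255; -16 225 -8 45 255; -20 275 -8 55 255; -24 325 -8 65 255; -28 370 -8 72 255; -31 405 -5 72 255; -34 435 5 72 255; -37 453 15 72 255; -37 453 30 72 255; -37 453 40 72 255; -37 453 44 72 255; -37 453 45 72 255; -37 453 45 72 255; -37 453 45 72 255",
)

```text
time: 54.6
ee_pos: [0.6267, 0.1606, 0.2267]
tcp_rot: [180.0, 0.0, 113.3]
wrist_force: [-0.1, 0.3, -1.4]
opening: 0.0381
grasp_force: 80.5
```

send_rows(
  targets="0 0 1.5 0 255; 0 0 1.5 0 110; 0 0 1.5 0 110; 0 0 1.5 0 110; 0 0 1.5 0 110; 0 0 -20 0 110; 0 0 -42 0 110; -25 0 -42 0 180; -48 0 -42 0 255; -48 0 -25 0 255; -48 0 -10 0 255; -48 0 3 0 255; -48 0 3 0 255; -38 0 3 0 255; -28 0 3 0 255; -18 0 3 0 255; -8 0 3 0 255; 2 0 3 0 255; 12 0 3 0 255; 22 0 3 0 255",
)

```text
time: 57.1
ee_pos: [0.6176, 0.1815, 0.2233]
tcp_rot: [180.0, 0.0, 113.3]
wrist_force: [0.1, -1.8, 1.7]
opening: -0.0003
grasp_force: 1.1
```

send_rows(
  targets="10 0 0 0 255; 20 0 0 0 255; 30 0 0 0 255; 40 0 0 0 255; 50 0 0 0 255; 60 0 0 0 255; 60 0 0 0 255; 60 0 0 0 255; 40 0 0 0 255; 15 0 -5 0 255; -20 0 -35 0 255; -25 0 -40 0 255; -25 0 -40 0 255; -25 0 -40 0 255",
)

```text
time: 58.85
ee_pos: [0.6274, 0.1583, 0.2623]
tcp_rot: [-179.9, -0.0, 113.3]
wrist_force: [-0.4, -0.5, -0.2]
opening: -0.0001
grasp_force: 0.0
```

```bash
python3 chk.py pics/w14.png
```

```text
[0.62744181 0.15827948 0.26225556]
diff px vs cleared sill 1744
barlike px 0
```

send_rows(
  targets="-40 0 -10 0 200; -80 -15 -10 -10 120; -120 -30 -10 -20 60; -160 -45 -20 -30 0; -200 -60 -30 -40 0; -235 -72 -30 -50 0; -260 -82 -30 -60 0; -285 -92 -30 -70 0; -297 -92 -30 -74 0; -297 -92 -30 -74 0; -297 -92 -30 -74 0; -297 -92 -30 -74 0",
)

```text
time: 60.4
ee_pos: [0.6607, -0.1503, 0.2934]
tcp_rot: [180.0, 0.0, -172.7]
wrist_force: [-0.5, 0.0, 0.2]
opening: 0.0853
grasp_force: 0.0
```

```bash
python3 - <<'E'
from h import *
w=camera('wrist');t=camera('top');s=camera('scene')
c=cv2.resize(t[110:270,110:310],(500,400),interpolation=cv2.INTER_CUBIC);b=cv2.resize(w,(300,225))
e=cv2.resize(s[180:310,260:420],(300,175));cv2.imwrite('pics/end.png',np.hstack([c,np.vstack([b,e[:175]])]))
E
```

```text
(no output)
```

View pics/end.png

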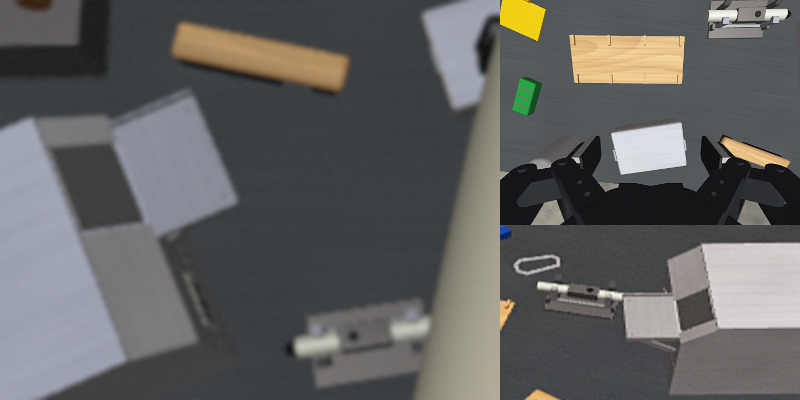

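The closing views show the sill and rack empty, the flap shut, and the wand home in the clip at crop (370,340). The other things are where they were. I'm handing in.

```bash
python3 -c "
from workcell import ticket
print(ticket.job_done())"
```

```text
the job is handed in; nothing more can be done
None
```

I aimed the wand at the label and held it for about two seconds, pushed it home in the fork clip, put all four wax bars through the flap, which is shut, and handed the job in at about 60 s; no verdict came back.

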